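# Level the bench scale with a wedge

## Robot

A 7-joint arm with a two-finger parallel gripper is mounted at the origin on the work surface. World frame = base frame: x ahead of the robot, y to its left, z up, the work surface at z = 0. Lengths are in m, angles in rad, forces in N, time in s.
With the tool pointing down it reaches from about 0.4 to 0.9 m from the base axis. Payload 5.5 kg.
Tool frame: the origin (TCP) lies at the very end of the fingers, on their centre line; the grasp point (between the pads) lies manip.grasp_offset behind it (manip.grasp_offset is the distance from the TCP to the grasp point, in m); z points along the fingers, y is the line along which they close (so a half turn about z gives the same grasp; the last joint's range is limited). The gripper opens to 92 mm and grips with 3 to 60 N. Pads are 19 mm wide; open, the fingers measure 130 mm over their backs; the gripper's body (75 mm by 190 mm) begins 47 mm behind the grasp point.
Start: joints at [-0.852, 0.501, -0.427, 1.55, 0.221, 1.138, -0.21], TCP at [0.286, 0.584, 0.227] pointing down, gripper open.
Joint ranges: [-2.88, 2.88], [-0.31, 2.03], [-1.54, 1.56], [0.2, 2.42], [-1.41, 4.55], [0.19, 2.02], [-2.57, 2.57]. Speed limits (rad/s): [2.57, 2.57, 3.14, 3.14, 3.14, 3.14, 3.14].

## Interface

Orientations are given as a unit quaternion [x, y, z, w].
In Python, from rig import manip, optics, close_job gives the robot as it stands.
- The arm moves only by the shell command python3 -m jog 'ROWS' [FORCE]. ROWS is a JSON object of lists of equal length, an entry for each row: "offset": the shift along the tool's x, y, z in cm, a list of three; "spin": the turn about the tool's z in degrees; "claw": the opening, from -1 (shut) to 1 (fully open). In form: {"offset": [[x, y, z], ...], "spin": [spin, ...], "claw": [claw, ...]}. A call has 1 to 10 rows; each row is the pose to reach, as a shift and turn from the pose commanded when the call began, along the tool's axes at that moment; what a row does not reach only later rows make up. A row lasts 1/10 s, in which the tool goes at most 50 mm and 8.59 degrees, less where a joint would pass 70% of its speed; a pose out of reach is approached as far as the arm can. A call with a gripper value outside its range is refused whole. The fingers move at their own pace and stop on an object; FORCE is the grip in N (left out, the last holds). Time passes only in rows, so rows that repeat a pose let the fingers close. It gives the time, the measured TCP pose, the force, the opening and the grip force at its end, in the units of the state.
- manip.observe(): the state, without advancing time (a new reading comes with each control period).
- optics.snapshot(name): name is "side" or "top"; returns (picture, depth): 480x640x3 uint8, red, green, blue; 480x640 float32, m along the optical axis (not along the pixel's ray), 0 where there is no reading.
- optics.camera_model(name): a dict with "camera_matrix" (3x3 intrinsics, pixels), "k1" (the pictures are not rectified: a ray, as slopes to the right and down, at radius r is drawn at 1 + k1 r^2 times it, then the intrinsics apply), "view" (4x4, takes a point from world to camera coordinates). Camera axes: x right, y down, z forward; pixel columns grow to the right and rows downward; lengths in m; the calibration is good to about 2 mm. A picture is of the moment at which its call begins. camera_model takes no time and is no camera call.
- close_job(): hands the job in; it is judged then, once.
The state is a dict: "clock": time; "q": joint angles; "qvel": joint speeds; "effort": joint torques, N m; "tcp_pos": TCP position; "ee_rot": TCP orientation; "ft_force": force on the tool from outside, world axes, zero at the start; "moment": the same for the moment, N m; "gripper_width": opening from 0.0 (shut) to 1.0 (fully open); "finger_force": force on a finger pad.
Only numpy, scipy, OpenCV 4.12 (cv2) and the standard library are available. Lean on these libraries where they do the work, as an engineer would, in place of code of your own. Each camera call takes 0.05 s, during which the arm holds its last target. There are 200 camera calls.

## Task

The bench scale on the back counter sits low at the corner nearest you. Fetch the yellow wedge, set it flat with its thin end under that corner, and ease it in until the orange ball of the level on top rests centred between its two white marks, then let go and leave the wedge holding the corner up. Do not ram or jam the scale, never press on it with the gripper, and leave the other things on the counter where they are.

Things in the scene. Friction and masses are not known exactly. Their poses are not given: they have to be found in the camera images.
- wedge: yellow plastic wedge, 180 mm long, 40 mm wide, 100 g, flat on the counter, left or right, thin end away from the robot. Origin: on its underside below the middle of its thick tail; own x points to the thin end, z up. Tail: block 60 mm long (x -30 to 30 mm), 28 mm high, gripped from above across its 40 mm width. The ramp ahead of it falls 1 in 5.
- wedge_tip (a point): middle of the wedge's thin end, at its underside (wedge x 150 mm). The ramp is 4 mm high here and 28 mm high at x 30 mm, where the weighted tail begins; the wedge balances about 12 mm ahead of its origin.
- scale: bench scale, cannot slide: white casing 280 mm square, steel plate on top, standing cornerwise, low corner to the robot. Origin: on the counter below point corner; own x runs from the low corner to the far corner with the display, z up; the wedge goes in along +x. It rocks about its y diagonal (x 180 mm, 16 mm up), starts 0.05 rad low and meets a hard stop 0.016 rad past level.
- corner (a point): point on the casing's underside at the low corner, 180 mm from the rocking axis, 18 mm inside the casing's tip, 28 mm over the counter when level. Below it a round-ended rubber heel 18 mm across sticks out 4 to 14 mm, unmeasured and different each time; the ramp bears on it, under a load of about 4 to 8 N.
- level_mid (a point): middle of the ball level fixed on the weighing plate (plate top 74 mm over the counter when level): blue open trough 150 x 42 mm along the scale's x, holding an orange ball 20 mm across. Two white marks across the trough, 28 mm apart between inner edges, stand either side of its middle.
- ball (a joint): place of the orange ball along the level, m: 0 centred, negative towards the low corner (about -0.04 at the start), positive towards the display. It moves 0.8 m per rad of tilt and settles in about 1 s; 1 mm of wedge travel in contact moves it about 0.9 mm.
- tape: bystander: roll of brown packing tape lying flat, 96 mm across, 45 mm high. Origin at its middle, at the underside.
- spray: bystander: green bottle, 66 mm across, 190 mm high. Origin at its middle, at the underside.
- gel: bystander: clear bottle with a paper label, 68 mm across, 170 mm high. Origin at its middle, at the underside.
- pot: bystander: brown wooden pen pot, 80 mm across, 100 mm high. Origin at its middle, at the underside.
- calculator: bystander: grey desk calculator lying flat, 150 x 85 x 16 mm. Origin at its middle, at the underside.
- driver: bystander: screwdriver with a red handle, lying flat. Origin at the underside of its middle.
Mind the look-alikes: they are no part of the job. Of the things shaped like the wedge, the yellow one is meant.

How it is judged:
On the way:
1. the wedge lies flat with its thin end under the heel of the low corner (x of wedge_tip in the frame of scale between 0.002 and 0.14 m and y of corner in the frame of wedge between -0.018 and 0.018 m and angle between wedge's own z axis and vertical below 0.06 rad and height (world z) of wedge below 0.004 m), for 0.1 s.
At the end, for the whole second after the job is handed in: The ball rests within 4 mm of the middle of the level (wholly between the white marks), the scale is level within 0.006 rad, the wedge lies flat on the counter under the low corner (the heel within 18 mm of the wedge's centre line), carries it, is at rest and released (all of step 1 and value of joint ball between -0.004 and 0.004 m and angle between corner's own z axis and vertical below 0.006 rad and contact force between wedge and scale above 1 N and linear speed of wedge below 0.01 m/s and contact force between the fingers and wedge below 0.1 N); the robot touches nothing.
It fails at once if the scale is rammed or jammed: more than 20 N between wedge and scale (contact force between wedge and scale above 20 N).
It fails at once if the robot presses on the scale with more than 5 N (contact force between any of the fingers, the arm and scale above 5 N).
It fails at once if a bystander is moved more than 30 mm (distance of any of tape, spray, gel, pot, calculator, driver from where it was at the start of the episode above 0.03 m).
It also fails if it takes over 72 s, if anything falls off the work surface, if the arm or the gripper's body presses on something with over 40 N, if the wrist force passes 120 N, or if a joint passes its speed limit or range.

## Working session

There is one attempt and no reset: what is moved stays moved. The work goes in short steps, Python scripts to look and compute and a shell command to move; the robot and the scene stay as the last step left them, time stands still between calls to the robot, and variables do not carry over. Pictures are saved under pics/ and viewed, at most 11 in all, crops included, and the job is handed in when it is done.

```bash
mkdir -p pics; cat > h.py <<'E'
import numpy as np, cv2
from rig import manip, optics
def snap(n,f=None):
    p,d=optics.snapshot(n)
    if f: cv2.imwrite('pics/'+f,cv2.cvtColor(p,cv2.COLOR_RGB2BGR))
    return p,d
def rays(n,uv):
    m=optics.camera_model(n);K=np.array(m['camera_matrix'],float);k=m['k1']
    return cv2.undistortPoints(np.array(uv,float).reshape(-1,1,2),K,np.array([k,0,0,0,0.])).reshape(-1,2),np.array(m['view'],float)
def onplane(n,uv,z):
    s,V=rays(n,uv);R,t=V[:3,:3],V[:3,3];c=-R.T@t
    d=np.c_[s,np.ones(len(s))]@R
    return c+d*((z-c[2])/d[:,2])[:,None]
def ondepth(n,uv,d):
    s,V=rays(n,uv);R,t=V[:3,:3],V[:3,3]
    return (np.c_[s,np.ones(len(s))]*np.array(d)[:,None]-t)@R
E
python3 - <<'E'
from h import *
a,_=snap('side','s0.png');b,_=snap('top','t0.png')
o=manip.observe();print({k:np.round(v,3) for k,v in o.items()},manip.grasp_offset)
for n in('side','top'):
    m=optics.camera_model(n);V=np.array(m['view']);print(n,-V[:3,:3].T@V[:3,3],V[2,:3],m['k1'])
E
```

```text
{'clock': np.float64(0.1), 'q': array([-0.852,  0.502, -0.427,  1.551,  0.221,  1.138, -0.21 ]), 'qvel': array([ 0.001, -0.002, -0.   , -0.003, -0.001, -0.002,  0.   ]), 'effort': array([-1.0000e-02, -5.6787e+01, -5.8380e+00, -2.7991e+01, -6.9000e-02,
        2.4000e-02,  0.0000e+00]), 'tcp_pos': array([0.286, 0.583, 0.226]), 'ee_rot': array([ 0.226,  0.974, -0.001, -0.   ]), 'ft_force': array([-0.419,  0.485, -0.791]), 'moment': array([ 0.017,  0.044, -0.016]), 'finger_force': np.float64(0.0), 'gripper_width': np.float64(1.0)} 0.0188
side [-0.05985054 -0.58030035  0.83053266] [ 0.50925115  0.52991122 -0.67812784] 0.029630084180149042
top [0.2873853  0.02607794 1.13910798] [ 0.21550815 -0.03354226 -0.97592579] -0.03550629223944045
```

View pics/s0.png

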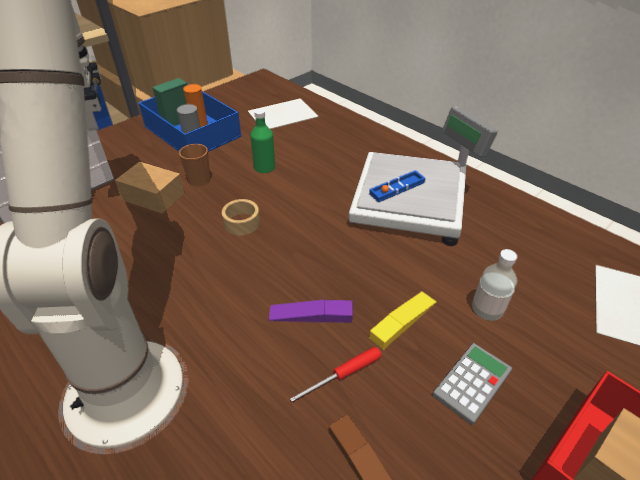

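View pics/t0.png

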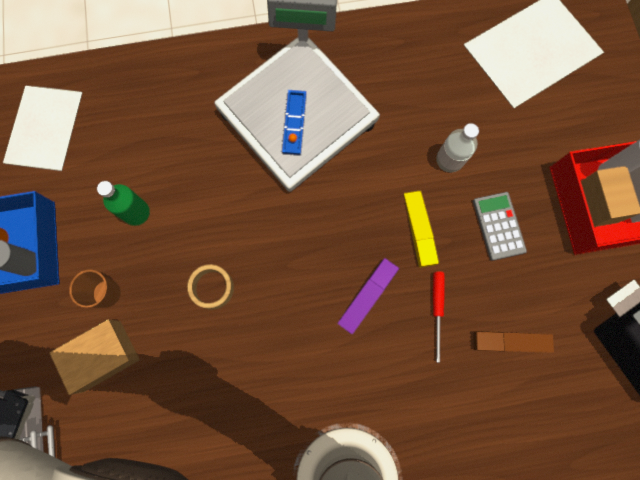

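The side view shows the scale at (412,195) with its level at (397,186). In the top view, the scale's low corner is at about (290,190) and the orange ball at (293,138). Three things are wedge-shaped in the top view: yellow (421,228), purple (368,296) and brown (515,342). The yellow one fits: it's the named colour, with its thick tail at (428,250) towards the robot and its thin end at (414,193) away from it. Next I'll measure it and confirm with a crop.

```bash
cat > m.py <<'E'
from h import *
def blob(p,lo,hi,roi=None):
    h=cv2.cvtColor(p,cv2.COLOR_RGB2HSV);m=cv2.inRange(h,np.array(lo),np.array(hi))
    if roi: z=np.zeros_like(m);x0,y0,x1,y1=roi;z[y0:y1,x0:x1]=m[y0:y1,x0:x1];m=z
    c=max(cv2.findContours(m,cv2.RETR_EXTERNAL,cv2.CHAIN_APPROX_NONE)[0],key=cv2.contourArea)
    return m,c
E
python3 - <<'E'
from m import *
p=cv2.cvtColor(cv2.imread('pics/t0.png'),cv2.COLOR_BGR2RGB);s=cv2.cvtColor(cv2.imread('pics/s0.png'),cv2.COLOR_BGR2RGB)
for n,im in(('top',p),('side',s)):
    m,c=blob(im,(24,120,90),(35,255,255))
    q=cv2.approxPolyDP(c,3,True)[:,0];print(n,'yellow',cv2.contourArea(c),q.tolist())
    print(' z0',np.round(onplane(n,q,0),3).tolist());print(' z28',np.round(onplane(n,q,.028),3).tolist())
    m,c=blob(im,(105,120,60),(125,255,255),(270,80,320,165) if n=='top' else (360,165,430,205))
    r=cv2.minAreaRect(c);b=cv2.boxPoints(r);print(n,'level',r);print(np.round(onplane(n,b,.085),3).tolist())
    m,c=blob(im,(5,150,120),(16,255,255),(270,80,320,165) if n=='top' else (360,165,430,205))
    (u,v),_=cv2.minEnclosingCircle(c);print(n,'ball',u,v,onplane(n,[[u,v]],.09).round(3))
# casing, top
h=cv2.cvtColor(p,cv2.COLOR_RGB2HSV);m=cv2.inRange(h,(0,0,110),(179,70,255));z=np.zeros_like(m);z[38:200,205:390]=m[38:200,205:390]
c=max(cv2.findContours(z,0,1)[0],key=cv2.contourArea);q=cv2.approxPolyDP(cv2.convexHull(c),4,True)[:,0];print('casing',q.tolist());print(np.round(onplane('top',q,.06),3).tolist())
a=cv2.resize(p[170:290,340:480],None,fx=4,fy=4,interpolation=2);b=cv2.resize(s[140:260,340:480],None,fx=4,fy=4,interpolation=2)
cv2.imwrite('pics/c0.png',cv2.cvtColor(cv2.resize(np.hstack([a,b]),(800,343)),cv2.COLOR_RGB2BGR))
E
```

```text
top yellow 1325.5 [[404, 193], [420, 265], [435, 264], [438, 260], [421, 193]]
 z0 [[0.604, -0.249, 0.0], [0.428, -0.249, 0.0], [0.424, -0.284, 0.0], [0.432, -0.293, 0.0], [0.597, -0.289, 0.0]]
 z28 [[0.596, -0.242, 0.028], [0.424, -0.243, 0.028], [0.421, -0.277, 0.028], [0.429, -0.285, 0.028], [0.59, -0.281, 0.028]]
top level ((295.63525390625, 102.51229858398438), (18.016611099243164, 24.444650650024414), 5.194429397583008)
[[0.811, 0.0, 0.085], [0.871, -0.014, 0.085], [0.86, -0.055, 0.085], [0.8, -0.04, 0.085]]
top ball 292.3333435058594 137.3333282470703 [[ 0.749 -0.006  0.09 ]]
side yellow 1136.0 [[435, 301], [421, 292], [371, 331], [386, 341]]
 z0 [[0.603, -0.283, 0.0], [0.602, -0.245, 0.0], [0.438, -0.237, 0.0], [0.442, -0.275, 0.0]]
 z28 [[0.581, -0.293, 0.028], [0.579, -0.257, 0.028], [0.421, -0.248, 0.028], [0.425, -0.285, 0.028]]
side level ((397.0, 185.49998474121094), (15.262208938598633, 56.396888732910156), 67.52056884765625)
[[0.717, 0.025, 0.085], [0.892, -0.011, 0.085], [0.851, -0.061, 0.085], [0.684, -0.024, 0.085]]
side ball 384.8333435058594 187.8333282470703 [[ 0.747 -0.006  0.09 ]]
casing [[309, 39], [379, 115], [288, 188], [215, 100], [296, 38]]
[[1.01, -0.087, 0.06], [0.784, -0.216, 0.06], [0.642, 0.022, 0.06], [0.887, 0.159, 0.06], [1.019, -0.056, 0.06]]
```

View pics/c0.png

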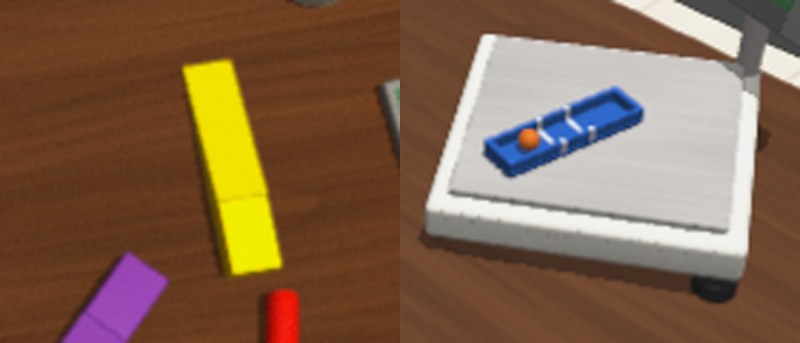

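The crop confirms the yellow wedge: the ramp crease is near its lower third, with the tail towards the robot. Measured: wedge tip at about (0.600,-0.267), origin about (0.453,-0.265) and length 0.177 m against the given 0.18 m. The scale's centre is near (0.836,-0.029), with yaw about -0.26.

```bash
cat > go.py <<'E'
from h import *
import sys
from scipy.spatial.transform import Rotation as Ro
def to(x,y,z,yawdeg):
    """offset in cm / spin in deg for TCP target with tool y line perpendicular to heading yaw"""
    o=manip.observe();R=Ro.from_quat(o['ee_rot']).as_matrix()
    d=R.T@(np.array([x,y,z])-o['tcp_pos'])*100
    cur=np.degrees(np.arctan2(R[1,1],R[0,1]));s=-(90+yawdeg-cur);s=(s+90)%180-90
    print('t',round(float(o['clock']),2),'offset',d.round(2),'spin',round(s,1),'q7',o['q'][6].round(2),'f',o['ft_force'].round(1),'w',round(float(o['gripper_width']),3))
if __name__=='__main__': to(*map(float,sys.argv[1:]))
E
python3 go.py 0.5 0.2 0.25 -1
python3 - <<'E'
from m import *
for n in('top','side'):
    p=cv2.imread('pics/%s0.png'%n[0]);p=cv2.cvtColor(p,cv2.COLOR_BGR2RGB)
    h=cv2.cvtColor(p,cv2.COLOR_RGB2HSV);m=cv2.inRange(h,(105,120,40),(125,255,255))
    x0,y0,x1,y1=(270,80,320,165) if n=='top' else (360,165,430,205)
    pts=np.argwhere(m[y0:y1,x0:x1])[:,::-1]+[x0,y0]
    b=cv2.boxPoints(cv2.minAreaRect(pts.astype(np.float32)));w=onplane(n,b,.085)[:,:2]
    r=cv2.minAreaRect((onplane(n,pts,.085)[:,:2]*1000).astype(np.float32));print(n,r)
E
```

```text
t 0.1 offset [-36.09 -24.98  -2.38] spin -25.1 q7 -0.21 f [-0.4  0.5 -0.8] w 1.0
top ((789.3485107421875, -15.543670654296875), (41.44162368774414, 156.34617614746094), 75.91146087646484)
side ((785.3427124023438, -17.345787048339844), (55.795677185058594, 166.88560485839844), 78.04782104492188)
```

```bash
python3 -m jog '{"offset":[[-3.6,-2.5,-0.3],[-7.2,-5,-0.6],[-11,-7.5,-1],[-14.5,-10,-1.2],[-18,-12.5,-1.5],[-22,-15,-1.8],[-25.5,-17.5,-2],[-29,-20,-2.2],[-32.5,-22.5,-2.4],[-36.1,-25,-2.4]],"spin":[-3,-6,-9,-12,-15,-18,-20,-22,-24,-25],"claw":[1,1,1,1,1,1,1,1,1,1]}'; python3 go.py 0.443 -0.265 0.15 -1
```

```text
clock: 1.1
tcp_pos: [0.5006, 0.1986, 0.2508]
ee_rot: [0.009, 1.0, 0.0, 0.0]
ft_force: [0.3, 0.3, -0.3]
gripper_width: 1.0
finger_force: 0.0
t 1.1 offset [  4.93 -46.46  10.08] spin -0.0 q7 1.03 f [ 0.3  0.3 -0.3] w 1.0
```

```bash
python3 -m jog '{"offset":[[0.5,-4.6,0],[1,-9.3,0],[1.5,-14,0],[2,-18.6,0],[2.5,-23.2,0],[3,-28,0],[3.5,-32.5,0],[4,-37,0],[4.5,-42,0],[4.9,-46.5,0]],"spin":[0,0,0,0,0,0,0,0,0,0],"claw":[1,1,1,1,1,1,1,1,1,1]}'; python3 -m jog '{"offset":[[0,0,4],[0,0,8],[0,0,12],[0,0,12]],"spin":[0,0,0,0],"claw":[1,1,1,1]}'; python3 go.py 0.443 -0.265 0.006 -1
python3 - <<'E'
from h import *
a,_=snap('side');b,_=snap('top')
a=cv2.resize(a[230:380,300:500],(533,400));b=cv2.resize(b[150:300,360:460],(267,400))
cv2.imwrite('pics/g1.png',cv2.cvtColor(np.hstack([a,b]),cv2.COLOR_RGB2BGR))
E
```

```text
clock: 2.1
tcp_pos: [0.4412, -0.2658, 0.2506]
ee_rot: [0.01, 1.0, -0.0, -0.0]
ft_force: [1.9, 0.8, -0.8]
gripper_width: 0.999
finger_force: 0.0
clock: 2.5
tcp_pos: [0.4377, -0.2613, 0.1256]
ee_rot: [0.01, 1.0, 0.003, -0.005]
ft_force: [-0.9, 0.4, -0.4]
gripper_width: 0.998
finger_force: 0.0
t 2.5 offset [-0.66 -0.42 11.95] spin -0.1 q7 2.02 f [-0.9  0.4 -0.4] w 0.998
```

View pics/g1.png

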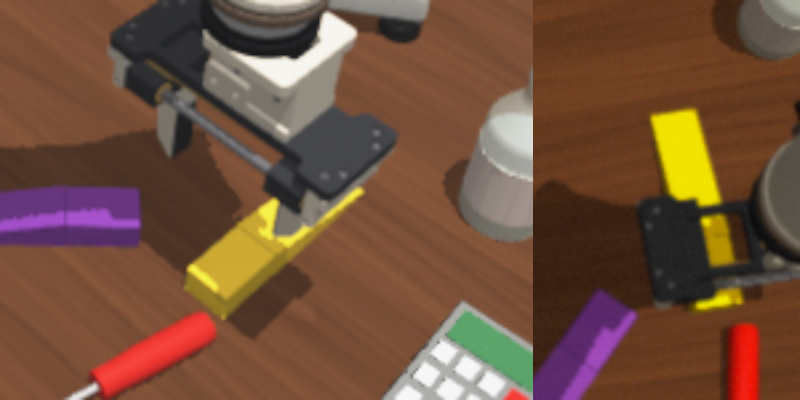

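The side crop shows the gripper above the wedge, with the tail corner near (205,290). The purple look-alike ends close to the left finger's path, so I'll go down only part open.

```bash
python3 -m jog '{"offset":[[0,0,0],[0,0,0],[0,0,0],[0,0,0],[0,0,0]],"spin":[0,0,0,0,0],"claw":[0.35,0.35,0.35,0.35,0.35]}'; python3 go.py 0.443 -0.265 0.006 -1; python3 -c "
from h import *
print(onplane('top',[[397,264],[385,260]],.028),onplane('top',[[440,273]],.02))"
```

```text
clock: 3.1
tcp_pos: [0.4425, -0.2638, 0.1313]
ee_rot: [0.01, 1.0, -0.0, 0.0]
ft_force: [0.3, -0.6, -0.6]
gripper_width: 0.682
finger_force: 0.0
t 3.1 offset [-0.05 -0.11 12.53] spin -0.1 q7 2.02 f [ 0.3 -0.6 -0.6] w 0.682
[[ 0.43514056 -0.19201908  0.028     ]
 [ 0.44859262 -0.16713851  0.028     ]] [[ 0.39978977 -0.28552296  0.02      ]]
```

```bash
python3 -m jog '{"offset":[[0,-0.1,3],[0,-0.1,6],[0,-0.1,9],[0,-0.1,11],[0,-0.1,12],[0,-0.1,12.4],[0,-0.1,12.5],[0,-0.1,12.5]],"spin":[0,0,0,0,0,0,0,0],"claw":[0.35,0.35,0.35,0.35,0.35,0.35,0.35,0.35]}'; python3 -m jog '{"offset":[[0,0,0],[0,0,0],[0,0,0],[0,0,0],[0,0,0],[0,0,0],[0,0,0],[0,0,0]],"spin":[0,0,0,0,0,0,0,0],"claw":[-1,-1,-1,-1,-1,-1,-1,-1]}' 25; python3 go.py 0.443 -0.265 0.07 -1
```

```text
clock: 3.9
tcp_pos: [0.4429, -0.2651, 0.0065]
ee_rot: [0.01, 1.0, -0.0, 0.001]
ft_force: [-0.1, 1.4, 0.1]
gripper_width: 0.677
finger_force: 0.0
clock: 4.7
tcp_pos: [0.4424, -0.2648, 0.0062]
ee_rot: [0.01, 1.0, -0.0, 0.0]
ft_force: [-0.7, 0.8, 5.0]
gripper_width: 0.431
finger_force: 25.0
t 4.7 offset [-0.06 -0.02 -6.38] spin -0.1 q7 2.02 f [-0.7  0.8  5. ] w 0.431
```

Gripped 39.7 mm, which matches the wedge's width. Lifting and carrying to a spot about 30 mm short of the corner.

```bash
python3 -m jog '{"offset":[[0,0,-1],[0,0,-3],[0,0,-5],[0,0,-6.4],[0,0,-6.4],[0,0,-6.4]],"spin":[0,0,0,0,0,0],"claw":[-1,-1,-1,-1,-1,-1]}';  python3 go.py 0.477 0.064 0.07 -14.5
```

```text
clock: 5.3
tcp_pos: [0.4421, -0.2647, 0.0697]
ee_rot: [0.01, 1.0, -0.0, 0.0]
ft_force: [-0.1, -0.1, -1.0]
gripper_width: 0.434
finger_force: 25.0
t 5.3 offset [-2.850e+00  3.293e+01 -3.000e-02] spin 13.4 q7 2.02 f [-0.1 -0.1 -1. ] w 0.434
```

```bash
python3 -m jog '{"offset":[[-0.2,2,0],[-0.5,6,0],[-0.9,10,0],[-1.2,14,0],[-1.6,18,0],[-2,22,0],[-2.3,26,0],[-2.6,30,0],[-2.8,32,0],[-2.9,32.9,0]],"spin":[0,1,2,4,6,8,10,12,13,13.4],"claw":[-1,-1,-1,-1,-1,-1,-1,-1,-1,-1]}'; python3 -m jog '{"offset":[[0,0,0],[0,0,0],[0,0,0]],"spin":[0,0,0],"claw":[-1,-1,-1]}';  python3 go.py 0.477 0.064 0.0067 -14.5
python3 - <<'E'
from m import *
from h import *
p,_=snap('top');m,c=blob(p,(24,120,90),(35,255,255));q=cv2.approxPolyDP(c,2,True)[:,0];print(q.tolist(),onplane('top',q,.068).round(3).tolist())
s,_=snap('side');m,c=blob(s,(24,120,90),(35,255,255));q=cv2.approxPolyDP(c,2,True)[:,0];print(q.tolist(),onplane('side',q,.068).round(3).tolist())
b=cv2.resize(p[20:300,180:460],(400,400),interpolation=2);a=cv2.resize(s[130:330,240:440],(400,400),interpolation=2)
cv2.imwrite('pics/c2.png',cv2.cvtColor(np.hstack([a,b]),cv2.COLOR_RGB2BGR))
E
```

```text
clock: 6.3
tcp_pos: [0.4767, 0.0666, 0.0687]
ee_rot: [0.124, 0.992, 0.0, -0.001]
ft_force: [0.5, -0.2, -1.2]
gripper_width: 0.432
finger_force: 25.0
clock: 6.6
tcp_pos: [0.4772, 0.0616, 0.0694]
ee_rot: [0.128, 0.992, -0.001, -0.0]
ft_force: [0.6, 0.1, -1.3]
gripper_width: 0.43
finger_force: 25.0
t 6.6 offset [0.07 0.23 6.27] spin -0.2 q7 1.11 f [ 0.6  0.1 -1.3] w 0.43
[[296, 193]] [[0.625, 0.006, 0.068]]
[[349, 214], [341, 206], [321, 209], [321, 220]] [[0.624, 0.004, 0.068], [0.633, 0.04, 0.068], [0.588, 0.067, 0.068], [0.558, 0.037, 0.068]]
```

View pics/c2.png

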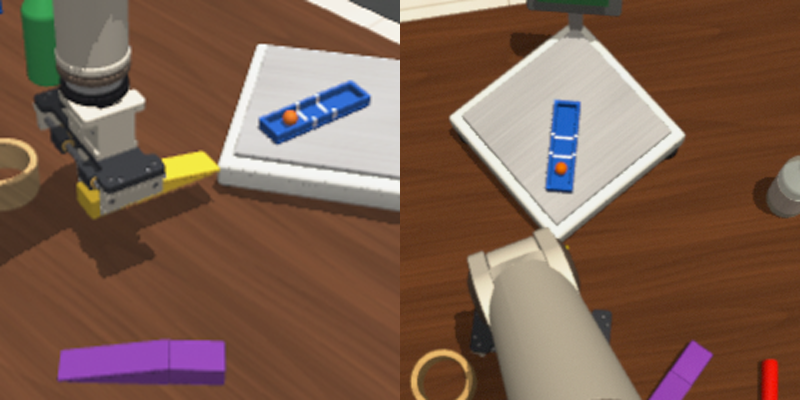

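Side crop: the held wedge's thin end is at about (208,162), just short of the casing's low corner at (222,182) and in line with the level. Its midpoint works out to (0.629,0.022) against the planned (0.632,0.024). Lowering it, then releasing and regripping so it lies flat.

```bash
python3 -m jog '{"offset":[[0,0.1,2],[0,0.1,4],[0,0.1,5.5],[0,0.1,6.1],[0,0.1,6.2],[0,0.1,6.2]],"spin":[0,0,0,0,0,0],"claw":[-1,-1,-1,-1,-1,-1]}';python3 -m jog '{"offset":[[0,0,0],[0,0,0],[0,0,0],[0,0,0],[0,0,0],[0,0,0],[0,0,0],[0,0,0]],"spin":[0,0,0,0,0,0,0,0],"claw":[0,0,0,0,-1,-1,-1,-1]}' 15; python3 -m jog '{"offset":[[0,0,0],[0,0,0]],"spin":[0,0],"claw":[-1,-1]}';  python3 go.py 0.477 0.064 0.0065 -14.5
python3 - <<'E'
from m import *
s,_=snap('side');m,c=blob(s,(24,120,90),(35,255,255));q=cv2.approxPolyDP(c,2,True)[:,0];print(q.tolist(),onplane('side',q,.002).round(3).tolist())
E
```

```text
clock: 7.3
tcp_pos: [0.4781, 0.0643, 0.008]
ee_rot: [0.127, 0.992, 0.0, 0.0]
ft_force: [-0.2, 0.5, -1.5]
gripper_width: 0.436
finger_force: 25.0
clock: 8.1
tcp_pos: [0.4779, 0.0647, 0.0079]
ee_rot: [0.126, 0.992, 0.0, 0.0]
ft_force: [-0.7, -0.3, 3.6]
gripper_width: 0.435
finger_force: 15.0
clock: 8.3
tcp_pos: [0.4779, 0.0647, 0.0078]
ee_rot: [0.126, 0.992, 0.0, 0.0]
ft_force: [-1.4, -0.0, 4.7]
gripper_width: 0.434
finger_force: 15.0
t 8.3 offset [ 0.07 -0.09  0.13] spin -0.0 q7 1.09 f [-1.4 -0.   4.7] w 0.434
[[347, 232], [340, 224], [318, 228], [323, 238]] [[0.627, 0.009, 0.002], [0.636, 0.044, 0.002], [0.583, 0.073, 0.002], [0.566, 0.037, 0.002]]
```

```bash
cat > lvl.py <<'E'
from m import *
u=np.array([.968,-.25]);C=np.array([.660,.017])
def tri(a,b):
    A=[];B=[]
    for n,p in(('top',a),('side',b)):
        s,V=rays(n,[p]);
        for i in(0,1): r=V[i]-s[0,i]*V[2];A.append(r[:3]);B.append(-r[3])
    return np.linalg.lstsq(np.array(A),np.array(B),rcond=None)[0]
def look(crop=None):
    bl=[];mk=[];ims=[]
    for n,roi in(('top',(262,78,325,170)),('side',(358,160,440,208))):
        p,d=snap(n);ims.append(p);h=cv2.cvtColor(p,cv2.COLOR_RGB2HSV);x0,y0,x1,y1=roi
        m,c=blob(p,(4,130,110),(17,255,255),roi);M=cv2.moments(c);bl.append((M['m10']/M['m00'],M['m01']/M['m00']))
        b=cv2.inRange(h,(100,110,40),(128,255,255));z=np.zeros_like(b);z[y0:y1,x0:x1]=b[y0:y1,x0:x1]
        hull=cv2.convexHull(np.argwhere(z)[:,::-1].astype(np.int32));f=np.zeros_like(b);cv2.fillConvexPoly(f,hull,255);f=cv2.erode(f,np.ones((3,3)))
        w=cv2.inRange(h,(0,0,140),(179,90,255))&f
        if n=='side': # marks only
            pass
        yy,xx=np.nonzero(w);mk.append((xx.mean(),yy.mean()))
        if n=='top':
            S=np.zeros_like(b);cv2.fillConvexPoly(S,np.array([[297,50],[365,112],[290,175],[228,103]]),255);cv2.fillConvexPoly(S,cv2.convexHull(np.array([[275,85],[315,85],[310,165],[275,165]])),0)
            yy,xx=np.nonzero((S>0)&(d>0));P=ondepth('top',np.c_[xx,yy],d[yy,xx]);P=P[abs(P[:,2]-.074)<.03];q=P[:,:2]@u-C@u
            k=np.linalg.lstsq(np.c_[q,P[:,:2]@[.25,.968],np.ones(len(q))],P[:,2],rcond=None)[0]
    B,Mk=tri(*bl),tri(*mk)
    print('ball',B.round(4),'marks',Mk.round(4),'ball-mm tri',round((B-Mk)[:2]@u*1000,1),'single',[round((onplane(n,[b],.087)-onplane(n,[m_],.083))[0,:2]@u*1000,1) for n,b,m_ in zip(('top','side'),bl,mk)],'px',np.round(bl,1).tolist(),np.round(mk,1).tolist(),'tilt',k[0].round(4))
    if crop:
        t=cv2.resize(ims[0][70:200,230:360],(400,400),interpolation=2);s=cv2.resize(ims[1][140:270,310:440],(400,400),interpolation=2)
        cv2.imwrite('pics/'+crop,cv2.cvtColor(np.hstack([t,s]),cv2.COLOR_RGB2BGR))
if __name__=='__main__':
    import sys;look(*sys.argv[1:])
E
python3 lvl.py
python3 -m jog '{"offset":[[-0.3,0,0],[-0.8,0,0],[-1.3,0,0],[-1.8,0,0],[-2.2,0,0],[-2.5,0,0],[-2.8,0,0],[-3,0,0],[-3,0,0],[-3,0,0]],"spin":[0,0,0,0,0,0,0,0,0,0],"claw":[-1,-1,-1,-1,-1,-1,-1,-1,-1,-1]}' 20; python3 lvl.py
```

```text
ball [0.6905 0.0099 0.1766] marks [ 0.7874 -0.0153  0.083 ] ball-mm tri -100.1 single [np.float64(-38.9), np.float64(-50.1)] px [[292.2, 137.3], [359.4, 169.7]] [[294.1, 122.2], [396.9, 185.2]] tilt 0.0505
clock: 9.45
tcp_pos: [0.5034, 0.0582, 0.0077]
ee_rot: [0.126, 0.992, -0.0, -0.003]
ft_force: [-8.9, 2.9, 13.8]
gripper_width: 0.431
finger_force: 20.0
ball [0.6906 0.0097 0.1761] marks [ 0.7881 -0.0151  0.0827] ball-mm tri -100.5 single [np.float64(-39.6), np.float64(-50.4)] px [[292.3, 137.3], [359.5, 169.9]] [[294.0, 122.0], [396.9, 185.2]] tilt 0.0507
```

The wrist reads 14 N upwards, so the arm is pushing the wedge into the counter. I'll take that off first, and tighten the side-view ball window, which caught something else at (359,170).

```bash
sed -i 's/(358,160,440,208)/(368,165,432,206)/' lvl.py
python3 -m jog '{"offset":[[0,0,-0.1],[0,0,-0.1],[0,0,-0.1],[0,0,-0.1]],"spin":[0,0,0,0],"claw":[-1,-1,-1,-1]}' 20; python3 lvl.py c3.png; python3 go.py 0.5069 0.057 0.0077 -14.5
```

```text
clock: 9.95
tcp_pos: [0.5069, 0.0569, 0.0085]
ee_rot: [0.126, 0.992, -0.0, -0.0]
ft_force: [0.4, 0.2, -0.6]
gripper_width: 0.432
finger_force: 20.0
ball [ 0.7494 -0.0052  0.088 ] marks [ 0.7876 -0.0153  0.083 ] ball-mm tri -39.6 single [np.float64(-39.3), np.float64(-38.5)] px [[292.2, 137.3], [384.8, 188.1]] [[294.1, 122.1], [396.9, 185.2]] tilt 0.0506
t 10.05 offset [-0.01  0.    0.08] spin -0.0 q7 1.12 f [-0.9 -0.7 -0.6] w 0.435
```

View pics/c3.png

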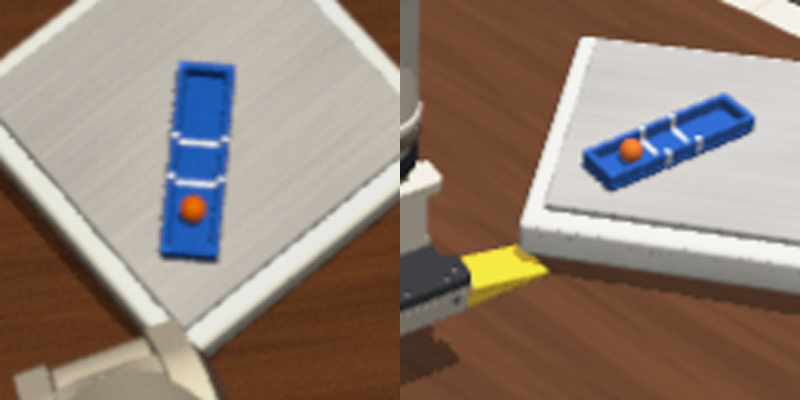

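Crop: the ball at (192,208) sits below both marks at (195,183) and (198,142). The measured ball position of -39.5 mm agrees with a tilt of 0.0506. The thin end is just at the corner and contact forces are about zero, so I'm easing in.

```bash
python3 -m jog '{"offset":[[-0.2,0,0],[-0.4,0,0],[-0.6,0,0],[-0.8,0,0],[-1,0,0],[-1.2,0,0],[-1.4,0,0],[-1.5,0,0],[-1.5,0,0]],"spin":[0,0,0,0,0,0,0,0,0],"claw":[-1,-1,-1,-1,-1,-1,-1,-1,-1]}'; python3 lvl.py
python3 -m jog '{"offset":[[-0.2,0,0],[-0.4,0,0],[-0.6,0,0],[-0.8,0,0],[-1,0,0],[-1,0,0],[-1,0,0]],"spin":[0,0,0,0,0,0,0],"claw":[-1,-1,-1,-1,-1,-1,-1]}'; python3 lvl.py
```

```text
clock: 10.95
tcp_pos: [0.5215, 0.0533, 0.0087]
ee_rot: [0.126, 0.992, 0.0, 0.0]
ft_force: [0.1, -0.3, -0.8]
gripper_width: 0.434
finger_force: 20.0
ball [ 0.7494 -0.0052  0.088 ] marks [ 0.7874 -0.0154  0.0831] ball-mm tri -39.3 single [np.float64(-39.0), np.float64(-38.5)] px [[292.2, 137.3], [384.8, 188.1]] [[294.1, 122.2], [396.9, 185.2]] tilt 0.0504
clock: 11.75
tcp_pos: [0.531, 0.0509, 0.0086]
ee_rot: [0.126, 0.992, 0.0, -0.0]
ft_force: [-0.4, 0.2, -2.4]
gripper_width: 0.431
finger_force: 20.0
ball [ 0.7494 -0.0052  0.088 ] marks [ 0.7876 -0.0153  0.083 ] ball-mm tri -39.6 single [np.float64(-39.3), np.float64(-38.5)] px [[292.2, 137.3], [384.8, 188.1]] [[294.1, 122.1], [396.9, 185.2]] tilt 0.0494
```

```bash
python3 -m jog '{"offset":[[-0.15,0,0],[-0.3,0,0],[-0.45,0,0],[-0.6,0,0],[-0.75,0,0],[-0.9,0,0],[-1,0,0],[-1,0,0]],"spin":[0,0,0,0,0,0,0,0],"claw":[-1,-1,-1,-1,-1,-1,-1,-1]}'; python3 lvl.py
python3 -m jog '{"offset":[[-0.15,0,0],[-0.3,0,0],[-0.45,0,0],[-0.6,0,0],[-0.75,0,0],[-0.9,0,0],[-1,0,0],[-1,0,0],[-1,0,0],[-1,0,0]],"spin":[0,0,0,0,0,0,0,0,0,0],"claw":[-1,-1,-1,-1,-1,-1,-1,-1,-1,-1]}'; python3 lvl.py
```

```text
clock: 12.65
tcp_pos: [0.5404, 0.0483, 0.0085]
ee_rot: [0.126, 0.992, -0.0, -0.0]
ft_force: [-2.1, 0.5, -3.4]
gripper_width: 0.433
finger_force: 20.0
ball [ 0.7494 -0.0052  0.088 ] marks [ 0.7881 -0.0151  0.0827] ball-mm tri -39.9 single [np.float64(-39.5), np.float64(-38.5)] px [[292.2, 137.3], [384.8, 188.1]] [[294.0, 122.0], [396.9, 185.2]] tilt 0.0504
clock: 13.75
tcp_pos: [0.5424, 0.0477, 0.0076]
ee_rot: [0.125, 0.992, -0.001, -0.007]
ft_force: [-19.1, 3.9, 10.7]
gripper_width: 0.433
finger_force: 20.0
ball [ 0.7494 -0.0052  0.088 ] marks [ 0.7827 -0.0145  0.0842] ball-mm tri -34.6 single [np.float64(-32.4), np.float64(-37.5)] px [[292.2, 137.3], [384.8, 188.1]] [[293.6, 124.8], [396.4, 185.2]] tilt 0.0494
```

Blocked: 19 N and no rise. Backing off at once, then looking.

```bash
python3 -m jog '{"offset":[[0.8,0,0],[1,0,0],[1.2,0,0],[1.2,0,0],[1.2,0,0]],"spin":[0,0,0,0,0],"claw":[-1,-1,-1,-1,-1]}'; python3 - <<'E'
from m import *
s,_=snap('side');p,_=snap('top')
m,c=blob(s,(22,100,60),(36,255,255),(250,180,400,300));q=cv2.approxPolyDP(c,1.5,True)[:,0];print(q.tolist(),onplane('side',q,.01).round(3).tolist())
b=cv2.resize(p[70:210,220:360],(400,400),interpolation=2);a=cv2.resize(s[170:270,280:380],(400,400),interpolation=2)
cv2.imwrite('pics/c4.png',cv2.cvtColor(np.hstack([a,b]),cv2.COLOR_RGB2BGR))
E
```

```text
clock: 14.35
tcp_pos: [0.5412, 0.0485, 0.0094]
ee_rot: [0.127, 0.992, 0.0, 0.002]
ft_force: [5.2, -0.4, -2.7]
gripper_width: 0.433
finger_force: 20.0
[[343, 219], [346, 222], [344, 233], [367, 225], [352, 223], [348, 218]] [[0.65, 0.046, 0.01], [0.647, 0.032, 0.01], [0.612, 0.006, 0.01], [0.678, -0.014, 0.01], [0.655, 0.018, 0.01], [0.662, 0.039, 0.01]]
```

View pics/c4.png

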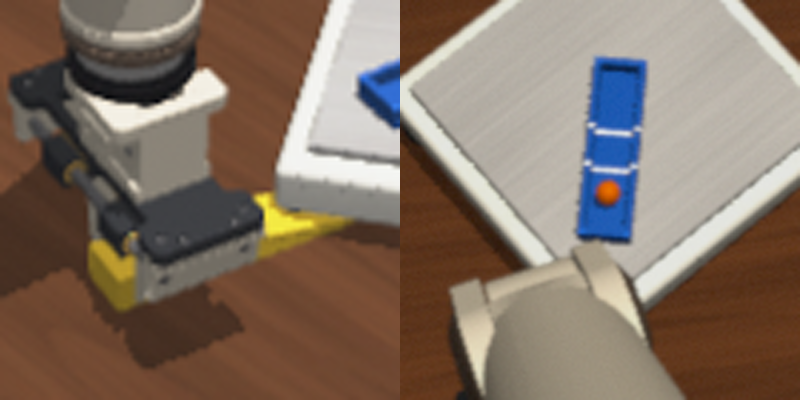

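The crop shows the wedge running cleanly under the corner, with the fingers clear of the casing. The ball hasn't moved. The arm drags nose-down as it pushes, so friction on the counter self-locks. I'll carry the tail slightly and push again in small steps.

```bash
python3 -m jog '{"offset":[[0,0,-0.1],[0,0,-0.1],[-0.1,0,-0.1],[-0.2,0,-0.1],[-0.3,0,-0.1],[-0.3,0,-0.1]],"spin":[0,0,0,0,0,0],"claw":[-1,-1,-1,-1,-1,-1]}'; python3 -m jog '{"offset":[[-0.1,0,0],[-0.2,0,-0.03],[-0.3,0,-0.06],[-0.3,0,-0.06]],"spin":[0,0,0,0],"claw":[-1,-1,-1,-1]}'; python3 lvl.py
```

```text
clock: 15.05
tcp_pos: [0.5406, 0.0485, 0.0095]
ee_rot: [0.126, 0.992, -0.0, -0.001]
ft_force: [-1.7, -0.1, -0.8]
gripper_width: 0.435
finger_force: 20.0
clock: 15.45
tcp_pos: [0.5407, 0.0482, 0.0092]
ee_rot: [0.126, 0.992, -0.0, -0.004]
ft_force: [-6.9, 2.4, -0.1]
gripper_width: 0.432
finger_force: 20.0
ball [ 0.7494 -0.0052  0.088 ] marks [ 0.7876 -0.0153  0.083 ] ball-mm tri -39.6 single [np.float64(-39.3), np.float64(-38.5)] px [[292.2, 137.3], [384.8, 188.1]] [[294.1, 122.1], [396.9, 185.2]] tilt 0.0504
```

```bash
python3 -m jog '{"offset":[[-0.1,0,-0.04],[-0.2,0,-0.08],[-0.2,0,-0.08],[-0.2,0,-0.08]],"spin":[0,0,0,0],"claw":[-1,-1,-1,-1]}'; python3 lvl.py;  python3 -m jog '{"offset":[[-0.05,0,-0.05],[-0.1,0,-0.1],[-0.1,0,-0.1],[-0.1,0,-0.1]],"spin":[0,0,0,0],"claw":[-1,-1,-1,-1]}'; python3 lvl.py
```

```text
clock: 15.95
tcp_pos: [0.5408, 0.048, 0.0094]
ee_rot: [0.126, 0.992, -0.001, -0.005]
ft_force: [-9.6, 2.8, 0.7]
gripper_width: 0.437
finger_force: 20.0
ball [ 0.7494 -0.0052  0.088 ] marks [ 0.7857 -0.0151  0.0833] ball-mm tri -37.7 single [np.float64(-36.2), np.float64(-38.5)] px [[292.2, 137.3], [384.8, 188.1]] [[293.8, 123.3], [396.9, 185.2]] tilt 0.0496
clock: 16.45
tcp_pos: [0.5409, 0.0479, 0.0101]
ee_rot: [0.125, 0.992, -0.001, -0.006]
ft_force: [-10.6, 4.2, -0.7]
gripper_width: 0.434
finger_force: 20.0
ball [ 0.7495 -0.0051  0.0881] marks [ 0.7838 -0.015   0.0844] ball-mm tri -35.7 single [np.float64(-34.0), np.float64(-38.2)] px [[292.1, 137.3], [384.8, 188.0]] [[293.7, 124.2], [396.7, 185.0]] tilt 0.0497
```

The arm pitches nose-down as it pushes, so the wedge's nose is pressed into the counter and binds. I'll let go and push the tail from behind with shut fingers, which puts no tilting moment on the wedge.

```bash
python3 -m jog '{"offset":[[0.2,0,0.05],[0.4,0,0.1],[0.55,0,0.15],[0.55,0,0.15],[0.55,0,0.15],[0.55,0,0.15],[0.55,0,0.15]],"spin":[0,0,0,0,0,0,0],"claw":[-1,-1,-1,-1,0.3,0.3,0.3]}'; python3 -m jog '{"offset":[[0,0,-2],[0,0,-5],[2,0,-5],[4,0,-5],[4,0,-5],[4,0,-5],[4,0,-5],[4,0,-5]],"spin":[0,0,0,0,0,0,0,0],"claw":[0.3,0.3,0.3,-1,-1,-1,-1,-1]}'; python3 lvl.py; python3 - <<'E'
from m import *
s,_=snap('side');m,c=blob(s,(22,100,60),(36,255,255),(250,180,400,300));q=cv2.approxPolyDP(c,1.5,True)[:,0];print(q.tolist(),onplane('side',q,.028).round(3).tolist())
p,_=snap('top');b=cv2.resize(p[70:270,200:400],(400,400),interpolation=2);a=cv2.resize(s[170:270,280:380],(400,400),interpolation=2)
cv2.imwrite('pics/c5.png',cv2.cvtColor(np.hstack([a,b]),cv2.COLOR_RGB2BGR))
E
python3 go.py 0.5 0.06 0.0085 -14.5
```

```text
clock: 17.25
tcp_pos: [0.5439, 0.0476, 0.0115]
ee_rot: [0.127, 0.992, 0.0, 0.002]
ft_force: [-0.4, -0.0, -0.4]
gripper_width: 0.632
finger_force: 0.0
clock: 18.05
tcp_pos: [0.5046, 0.0577, 0.0607]
ee_rot: [0.127, 0.992, 0.0, 0.001]
ft_force: [-0.6, -1.2, -0.4]
gripper_width: 0.264
finger_force: 0.0
ball [ 0.7494 -0.0052  0.088 ] marks [ 0.7876 -0.0153  0.083 ] ball-mm tri -39.6 single [np.float64(-39.3), np.float64(-38.5)] px [[292.2, 137.3], [384.8, 188.1]] [[294.1, 122.1], [396.9, 185.2]] tilt 0.0495
[[367, 225], [352, 223], [347, 218], [332, 221], [330, 224], [302, 235], [302, 238], [311, 247]] [[0.661, -0.027, 0.028], [0.639, 0.005, 0.028], [0.645, 0.028, 0.028], [0.608, 0.047, 0.028], [0.596, 0.042, 0.028], [0.516, 0.062, 0.028], [0.509, 0.054, 0.028], [0.503, 0.015, 0.028]]
t 18.25 offset [0.41 0.11 5.2 ] spin -0.0 q7 1.12 f [-0.2 -0.3  0.9] w 0.093
```

View pics/c5.png

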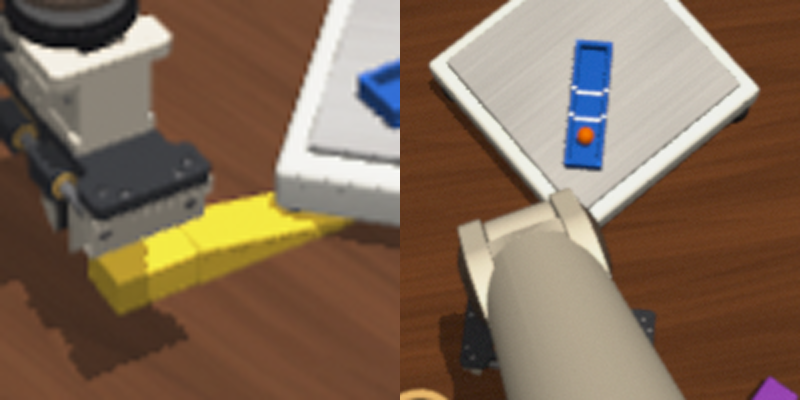

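In the crop the wedge lies flat on the counter, tail towards the robot and nose under the corner, and the scale is unmoved. The shut fingers hang just above and behind the tail's end. Lowering behind it.

```bash
python3 -m jog '{"offset":[[0.4,0,0],[0.4,0,2.5],[0.4,0,4.3],[0.4,0,5],[0.4,0,5],[0.4,0,5]],"spin":[0,0,0,0,0,0],"claw":[-1,-1,-1,-1,-1,-1]}'; python3 -m jog '{"offset":[[-0.2,0,0],[-0.4,0,0],[-0.6,0,0],[-0.8,0,0],[-0.8,0,0]],"spin":[0,0,0,0,0],"claw":[-1,-1,-1,-1,-1]}'; python3 -m jog '{"offset":[[-0.2,0,0],[-0.4,0,0],[-0.5,0,0],[-0.5,0,0]],"spin":[0,0,0,0],"claw":[-1,-1,-1,-1]}'; python3 lvl.py
```

```text
clock: 18.85
tcp_pos: [0.4998, 0.0591, 0.011]
ee_rot: [0.126, 0.992, 0.0, 0.0]
ft_force: [0.5, -0.0, 0.5]
gripper_width: 0.007
finger_force: 0.0
clock: 19.35
tcp_pos: [0.5079, 0.0569, 0.0108]
ee_rot: [0.126, 0.992, 0.0, 0.0]
ft_force: [0.1, -0.7, -0.0]
gripper_width: 0.006
finger_force: 0.0
clock: 19.75
tcp_pos: [0.5098, 0.0563, 0.0102]
ee_rot: [0.126, 0.992, -0.0, -0.002]
ft_force: [-5.4, 1.0, 4.9]
gripper_width: 0.005
finger_force: 2.7
ball [ 0.7494 -0.0052  0.088 ] marks [ 0.7876 -0.0153  0.083 ] ball-mm tri -39.6 single [np.float64(-39.3), np.float64(-38.5)] px [[292.2, 137.3], [384.8, 188.1]] [[294.1, 122.1], [396.9, 185.2]] tilt 0.0489
```

```bash
python3 -m jog '{"offset":[[-0.1,0,-0.05],[-0.2,0,-0.1],[-0.2,0,-0.1],[-0.2,0,-0.1]],"spin":[0,0,0,0],"claw":[-1,-1,-1,-1]}'; python3 -m jog '{"offset":[[-0.1,0,-0.05],[-0.2,0,-0.1],[-0.2,0,-0.1],[-0.2,0,-0.1]],"spin":[0,0,0,0],"claw":[-1,-1,-1,-1]}'; python3 lvl.py
```

```text
clock: 20.25
tcp_pos: [0.5102, 0.0558, 0.0103]
ee_rot: [0.126, 0.992, -0.001, -0.004]
ft_force: [-6.1, 1.8, -0.9]
gripper_width: 0.008
finger_force: 3.0
clock: 20.65
tcp_pos: [0.5104, 0.0555, 0.0107]
ee_rot: [0.126, 0.992, -0.001, -0.005]
ft_force: [-8.3, 3.0, -0.8]
gripper_width: 0.007
finger_force: 4.3
ball [ 0.7492 -0.0053  0.0882] marks [ 0.7881 -0.0151  0.0827] ball-mm tri -40.1 single [np.float64(-39.6), np.float64(-38.5)] px [[292.3, 137.3], [384.8, 188.1]] [[294.0, 122.0], [396.9, 185.2]] tilt 0.0492
```

```bash
python3 -m jog '{"offset":[[-0.1,0,-0.05],[-0.15,0,-0.08],[-0.15,0,-0.08],[-0.15,0,-0.08]],"spin":[0,0,0,0],"claw":[-1,-1,-1,-1]}'; python3 -m jog '{"offset":[[-0.05,0,-0.04],[-0.1,0,-0.06],[-0.1,0,-0.06],[-0.1,0,-0.06]],"spin":[0,0,0,0],"claw":[-1,-1,-1,-1]}'; python3 -m jog '{"offset":[[-0.05,0,-0.04],[-0.1,0,-0.06],[-0.1,0,-0.06],[-0.1,0,-0.06]],"spin":[0,0,0,0],"claw":[-1,-1,-1,-1]}';python3 lvl.py
```

```text
clock: 21.15
tcp_pos: [0.5104, 0.0554, 0.0111]
ee_rot: [0.125, 0.992, -0.001, -0.006]
ft_force: [-10.0, 2.7, -0.8]
gripper_width: 0.005
finger_force: 5.4
clock: 21.55
tcp_pos: [0.5108, 0.0552, 0.0116]
ee_rot: [0.125, 0.992, -0.001, -0.007]
ft_force: [-11.0, 3.4, -1.3]
gripper_width: 0.005
finger_force: 5.9
clock: 21.95
tcp_pos: [0.5115, 0.0549, 0.012]
ee_rot: [0.125, 0.992, -0.001, -0.007]
ft_force: [-12.3, 4.1, -0.8]
gripper_width: 0.004
finger_force: 6.0
ball [ 0.7503 -0.0057  0.0885] marks [ 0.7874 -0.0152  0.0831] ball-mm tri -38.3 single [np.float64(-37.8), np.float64(-37.0)] px [[292.4, 136.7], [385.1, 187.9]] [[294.1, 122.1], [396.8, 185.1]] tilt 0.0478
```

It's climbing at about 12 N. Continuing slowly.

```bash
python3 -m jog '{"offset":[[-0.1,0,0],[-0.2,0,0],[-0.3,0,0],[-0.4,0,0],[-0.5,0,0],[-0.6,0,0],[-0.7,0,0],[-0.8,0,0]],"spin":[0,0,0,0,0,0,0,0],"claw":[-1,-1,-1,-1,-1,-1,-1,-1]}'; python3 lvl.py
```

```text
clock: 22.85
tcp_pos: [0.5192, 0.0528, 0.012]
ee_rot: [0.126, 0.992, -0.001, -0.007]
ft_force: [-10.6, 1.9, -0.3]
gripper_width: 0.006
finger_force: 6.0
ball [ 0.7551 -0.0067  0.0896] marks [ 0.7891 -0.015   0.081 ] ball-mm tri -35.0 single [np.float64(-31.1), np.float64(-33.1)] px [[292.5, 134.6], [386.8, 186.9]] [[293.4, 122.7], [397.8, 185.2]] tilt 0.0385
```

```bash
python3 -m jog '{"offset":[[-0.1,0,0],[-0.2,0,0],[-0.3,0,0],[-0.4,0,0],[-0.5,0,0],[-0.6,0,0],[-0.7,0,0],[-0.8,0,0],[-0.9,0,0],[-1,0,0]],"spin":[0,0,0,0,0,0,0,0,0,0],"claw":[-1,-1,-1,-1,-1,-1,-1,-1,-1,-1]}'; python3 lvl.py; python3 -m jog '{"offset":[[-0.1,0,0],[-0.2,0,0],[-0.3,0,0],[-0.4,0,0],[-0.5,0,0],[-0.6,0,0],[-0.7,0,0],[-0.8,0,0],[-0.8,0,0]],"spin":[0,0,0,0,0,0,0,0,0],"claw":[-1,-1,-1,-1,-1,-1,-1,-1,-1]}'; python3 lvl.py c6.png
```

```text
clock: 23.95
tcp_pos: [0.5291, 0.0502, 0.0119]
ee_rot: [0.126, 0.992, -0.001, -0.007]
ft_force: [-11.8, 3.6, -1.5]
gripper_width: 0.008
finger_force: 5.7
ball [ 0.7652 -0.0096  0.091 ] marks [ 0.7933 -0.0181  0.0846] ball-mm tri -29.3 single [np.float64(-25.8), np.float64(-30.0)] px [[293.0, 130.0], [390.1, 185.3]] [[294.3, 120.4], [400.1, 183.9]] tilt 0.0273
clock: 24.95
tcp_pos: [0.5375, 0.0481, 0.012]
ee_rot: [0.126, 0.992, -0.001, -0.007]
ft_force: [-9.6, 1.9, -2.4]
gripper_width: 0.006
finger_force: 5.0
ball [ 0.7744 -0.0117  0.0919] marks [ 0.7934 -0.0179  0.0861] ball-mm tri -20.0 single [np.float64(-17.8), np.float64(-20.2)] px [[293.2, 126.1], [393.1, 183.9]] [[294.4, 119.7], [399.9, 183.5]] tilt 0.0168
```

View pics/c6.png

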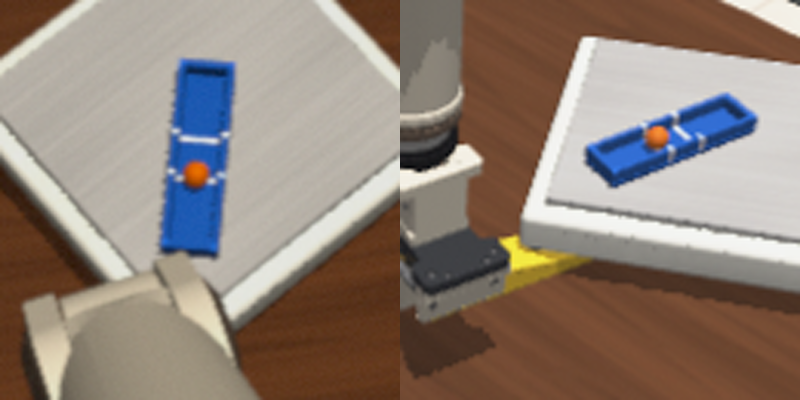

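Crop: the ball at (197,174) now covers the lower mark, so its marks reading is biased. I'll use the marks' first-measured place, corrected for tilt, from here on.

```bash
sed -i "s/^    if crop:/    r=.0505-k[0];print('BALL',round((B[:2]-np.array([.7877,-.0153]))@u*1000-67*r,1),'by tilt',round(-800*k[0],1))\n    if crop:/" lvl.py
python3 -m jog '{"offset":[[-0.1,0,0],[-0.2,0,0],[-0.3,0,0],[-0.4,0,0],[-0.5,0,0],[-0.6,0,0],[-0.7,0,0],[-0.7,0,0],[-0.7,0,0]],"spin":[0,0,0,0,0,0,0,0,0],"claw":[-1,-1,-1,-1,-1,-1,-1,-1,-1]}'; python3 -m jog '{"offset":[[0,0,0],[0,0,0],[0,0,0],[0,0,0],[0,0,0],[0,0,0],[0,0,0],[0,0,0]],"spin":[0,0,0,0,0,0,0,0],"claw":[-1,-1,-1,-1,-1,-1,-1,-1]}'; python3 lvl.py;python3 lvl.py
```

```text
clock: 25.95
tcp_pos: [0.5446, 0.0463, 0.012]
ee_rot: [0.126, 0.992, -0.001, -0.006]
ft_force: [-9.2, 3.3, -2.8]
gripper_width: 0.005
finger_force: 4.7
clock: 26.75
tcp_pos: [0.5445, 0.0463, 0.012]
ee_rot: [0.126, 0.992, -0.001, -0.006]
ft_force: [-9.2, 3.2, -2.7]
gripper_width: 0.003
finger_force: 4.7
ball [ 0.7845 -0.0144  0.0922] marks [ 0.7864 -0.0137  0.0841] ball-mm tri -1.7 single [np.float64(3.4), np.float64(-1.4)] px [[293.8, 121.5], [396.2, 182.7]] [[292.9, 123.6], [397.2, 184.4]] tilt 0.0088
BALL -6.1 by tilt -7.0
ball [ 0.7845 -0.0144  0.0922] marks [ 0.7868 -0.0141  0.0845] ball-mm tri -2.2 single [np.float64(2.2), np.float64(-1.8)] px [[293.8, 121.5], [396.2, 182.7]] [[293.1, 123.1], [397.3, 184.4]] tilt 0.0087
BALL -6.1 by tilt -7.0
```

```bash
python3 -m jog '{"offset":[[-0.1,0,0],[-0.2,0,0],[-0.3,0,0],[-0.4,0,0],[-0.5,0,0],[-0.6,0,0],[-0.65,0,0],[-0.65,0,0],[-0.65,0,0]],"spin":[0,0,0,0,0,0,0,0,0],"claw":[-1,-1,-1,-1,-1,-1,-1,-1,-1]}'; python3 -m jog '{"offset":[[0,0,0],[0,0,0],[0,0,0],[0,0,0],[0,0,0],[0,0,0],[0,0,0],[0,0,0]],"spin":[0,0,0,0,0,0,0,0],"claw":[-1,-1,-1,-1,-1,-1,-1,-1]}'; python3 lvl.py
```

```text
clock: 27.85
tcp_pos: [0.5508, 0.0447, 0.0119]
ee_rot: [0.126, 0.992, -0.001, -0.006]
ft_force: [-9.4, 2.4, -2.0]
gripper_width: 0.003
finger_force: 4.7
clock: 28.65
tcp_pos: [0.5508, 0.0447, 0.0119]
ee_rot: [0.126, 0.992, -0.001, -0.006]
ft_force: [-9.2, 2.2, -2.8]
gripper_width: 0.004
finger_force: 4.7
ball [ 0.7906 -0.0158  0.0927] marks [ 0.7802 -0.0154  0.087 ] ball-mm tri 10.2 single [np.float64(18.6), np.float64(3.3)] px [[294.0, 118.9], [398.2, 181.8]] [[293.0, 127.1], [398.0, 184.3]] tilt 0.0011
BALL -0.3 by tilt -0.9
```

Centred. Backing straight off, then checking that it holds.

```bash
python3 -m jog '{"offset":[[0.2,0,0],[0.5,0,0],[1,0,0],[2,0,0],[4,0,0],[6,0,-1],[6,0,-4],[6,0,-8],[6,0,-8],[6,0,-8]],"spin":[0,0,0,0,0,0,0,0,0,0],"claw":[-1,-1,-1,-1,-1,-1,-1,-1,-1,-1]}'; python3 -m jog '{"offset":[[0,0,0],[2,0,-3],[4,0,-6],[6,0,-8],[6,0,-8],[6,0,-8],[6,0,-8]],"spin":[0,0,0,0,0,0,0],"claw":[-1,-1,-1,-1,-1,-1,-1]}'; python3 lvl.py c7.png; python3 - <<'E'
from m import *
s,_=snap('side');m,c=blob(s,(22,100,60),(36,255,255),(250,180,400,300));q=cv2.approxPolyDP(c,1.5,True)[:,0];print(q.tolist(),onplane('side',q,.0).round(3).tolist(),onplane('side',q,.028).round(3).tolist())
E
```

```text
clock: 29.75
tcp_pos: [0.5008, 0.0593, 0.0961]
ee_rot: [0.126, 0.992, 0.001, 0.002]
ft_force: [-1.1, -0.5, 0.1]
gripper_width: 0.004
finger_force: 0.0
clock: 30.45
tcp_pos: [0.4414, 0.0736, 0.1733]
ee_rot: [0.127, 0.992, -0.0, -0.001]
ft_force: [-0.8, 0.1, -0.4]
gripper_width: 0.006
finger_force: 0.0
ball [ 0.7873 -0.0152  0.0929] marks [ 0.7923 -0.0153  0.0825] ball-mm tri -4.9 single [np.float64(-1.3), np.float64(0.3)] px [[293.9, 120.3], [397.2, 182.2]] [[293.7, 120.6], [398.2, 184.5]] tilt 0.0056
BALL -3.5 by tilt -4.4
[[371, 223], [351, 220], [346, 216], [317, 226], [317, 232], [324, 241], [327, 241]] [[0.7, -0.009, 0.0], [0.671, 0.036, 0.0], [0.673, 0.056, -0.0], [0.589, 0.082, 0.0], [0.572, 0.065, 0.0], [0.561, 0.028, -0.0], [0.567, 0.023, 0.0]] [[0.675, -0.029, 0.028], [0.646, 0.015, 0.028], [0.649, 0.035, 0.028], [0.567, 0.06, 0.028], [0.551, 0.043, 0.028], [0.54, 0.008, 0.028], [0.546, 0.003, 0.028]]
```

View pics/c7.png

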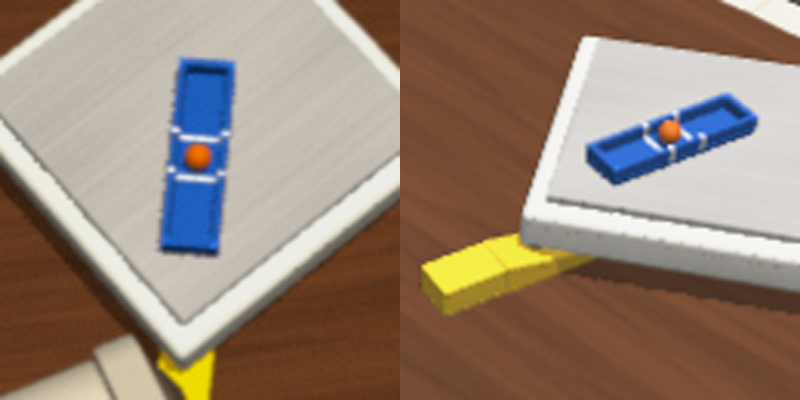

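Crop: both marks are clear of the ball at (198,157). After release the wedge eased back and the ball reads about -3.5 to -4.4 mm. I'll go back and push a little past centre to allow for that.

```bash
python3 -m jog '{"offset":[[-2,0,2],[-4,0,5],[-6,0,8],[-6,0,11],[-6,0,14],[-7,0,15.6],[-9,0,16],[-10.5,0,16],[-11,0,16],[-11,0,16]],"spin":[0,0,0,0,0,0,0,0,0,0],"claw":[-1,-1,-1,-1,-1,-1,-1,-1,-1,-1]}'; python3 lvl.py; python3 go.py 0.5508 0.0447 0.0119 -14.5
```

```text
clock: 31.6
tcp_pos: [0.5482, 0.046, 0.0139]
ee_rot: [0.127, 0.992, -0.0, -0.0]
ft_force: [1.1, -0.9, 0.0]
gripper_width: 0.005
finger_force: 0.0
ball [ 0.7876 -0.0153  0.0929] marks [ 0.7873 -0.0148  0.0838] ball-mm tri 0.4 single [np.float64(6.1), np.float64(1.2)] px [[294.0, 120.1], [397.2, 182.2]] [[293.3, 123.3], [397.8, 184.5]] tilt 0.0048
BALL -3.2 by tilt -3.8
t 31.7 offset [-0.42 -0.09  0.23] spin -0.0 q7 1.15 f [-0.6 -0.2  0.8] w 0.006
```

```bash
python3 -m jog '{"offset":[[-0.1,0,0],[-0.2,0,-0.05],[-0.3,0,-0.1],[-0.4,0,-0.15],[-0.5,0,-0.2],[-0.6,0,-0.25],[-0.7,0,-0.3],[-0.7,0,-0.3]],"spin":[0,0,0,0,0,0,0,0],"claw":[-1,-1,-1,-1,-1,-1,-1,-1]}'; python3 lvl.py;python3 -m jog '{"offset":[[-0.1,0,-0.04],[-0.2,0,-0.08],[-0.3,0,-0.12],[-0.35,0,-0.12],[-0.35,0,-0.12]],"spin":[0,0,0,0,0],"claw":[-1,-1,-1,-1,-1]}'; python3 lvl.py
```

```text
clock: 32.5
tcp_pos: [0.551, 0.0454, 0.0162]
ee_rot: [0.126, 0.992, -0.0, -0.004]
ft_force: [-6.8, 2.3, -2.6]
gripper_width: 0.008
finger_force: 3.3
ball [ 0.7876 -0.0153  0.0929] marks [ 0.7831 -0.0149  0.085 ] ball-mm tri 4.5 single [np.float64(12.2), np.float64(1.2)] px [[294.0, 120.1], [397.2, 182.2]] [[293.0, 125.8], [397.8, 184.5]] tilt 0.0051
BALL -3.1 by tilt -4.0
clock: 33.1
tcp_pos: [0.5522, 0.0447, 0.0166]
ee_rot: [0.126, 0.992, -0.001, -0.005]
ft_force: [-8.8, 2.8, -3.8]
gripper_width: 0.006
finger_force: 4.8
ball [ 0.7879 -0.0155  0.093 ] marks [ 0.781  -0.0156  0.0872] ball-mm tri 6.7 single [np.float64(14.9), np.float64(-0.2)] px [[294.0, 120.0], [397.5, 182.1]] [[293.0, 126.8], [398.3, 184.1]] tilt 0.0026
BALL -2.9 by tilt -2.1
```

```bash
python3 -m jog '{"offset":[[-0.1,0,0],[-0.2,0,0],[-0.3,0,0],[-0.4,0,0],[-0.5,0,0],[-0.5,0,0],[-0.5,0,0],[-0.5,0,0],[-0.5,0,0],[-0.5,0,0]],"spin":[0,0,0,0,0,0,0,0,0,0],"claw":[-1,-1,-1,-1,-1,-1,-1,-1,-1,-1]}'; python3 -m jog '{"offset":[[0,0,0],[0,0,0],[0,0,0],[0,0,0],[0,0,0]],"spin":[0,0,0,0,0],"claw":[-1,-1,-1,-1,-1]}'; python3 lvl.py
```

```text
clock: 34.2
tcp_pos: [0.5577, 0.0432, 0.0168]
ee_rot: [0.126, 0.992, -0.001, -0.005]
ft_force: [-8.7, 2.5, -3.0]
gripper_width: 0.006
finger_force: 4.3
clock: 34.7
tcp_pos: [0.5576, 0.0432, 0.0167]
ee_rot: [0.126, 0.992, -0.001, -0.005]
ft_force: [-8.4, 2.7, -3.4]
gripper_width: 0.0
finger_force: 4.3
ball [ 0.7956 -0.0169  0.0927] marks [ 0.7782 -0.0152  0.0871] ball-mm tri 17.3 single [np.float64(24.9), np.float64(11.0)] px [[294.1, 116.9], [399.8, 181.2]] [[293.2, 127.8], [397.3, 184.6]] tilt -0.0045
BALL 4.4 by tilt 3.6
```

Now at +4, with roughly 3.5 mm of give-back expected. Releasing.

```bash
python3 -m jog '{"offset":[[0.2,0,0],[0.4,0,0],[0.7,0,0],[1,0,0],[2,0,0],[4,0,0],[6,0,-1],[6,0,-4],[6,0,-8],[6,0,-8]],"spin":[0,0,0,0,0,0,0,0,0,0],"claw":[-1,-1,-1,-1,-1,-1,-1,-1,-1,-1]}'; python3 -m jog '{"offset":[[0,0,0],[3,0,-4],[6,0,-8],[6,0,-8],[6,0,-8],[6,0,-8],[6,0,-8],[6,0,-8]],"spin":[0,0,0,0,0,0,0,0],"claw":[-1,-1,-1,-1,-1,-1,-1,-1]}'; python3 lvl.py; python3 lvl.py c8.png
```

```text
clock: 35.8
tcp_pos: [0.5088, 0.0584, 0.1039]
ee_rot: [0.126, 0.992, 0.001, 0.005]
ft_force: [1.4, -0.4, -0.3]
gripper_width: 0.003
finger_force: 0.0
clock: 36.6
tcp_pos: [0.4464, 0.0723, 0.1775]
ee_rot: [0.127, 0.992, -0.0, -0.001]
ft_force: [-1.0, -0.4, -0.4]
gripper_width: 0.004
finger_force: 0.0
ball [ 0.7944 -0.0166  0.0927] marks [ 0.7893 -0.0171  0.0843] ball-mm tri 4.8 single [np.float64(8.6), np.float64(6.9)] px [[294.0, 117.5], [399.4, 181.3]] [[294.4, 121.7], [398.5, 184.6]] tilt -0.0022
BALL 3.2 by tilt 1.8
ball [ 0.7944 -0.0167  0.0928] marks [ 0.7892 -0.017   0.0843] ball-mm tri 4.9 single [np.float64(9.0), np.float64(6.9)] px [[294.1, 117.4], [399.4, 181.3]] [[294.3, 121.8], [398.5, 184.6]] tilt -0.0016
BALL 3.3 by tilt 1.3
```

View pics/c8.png

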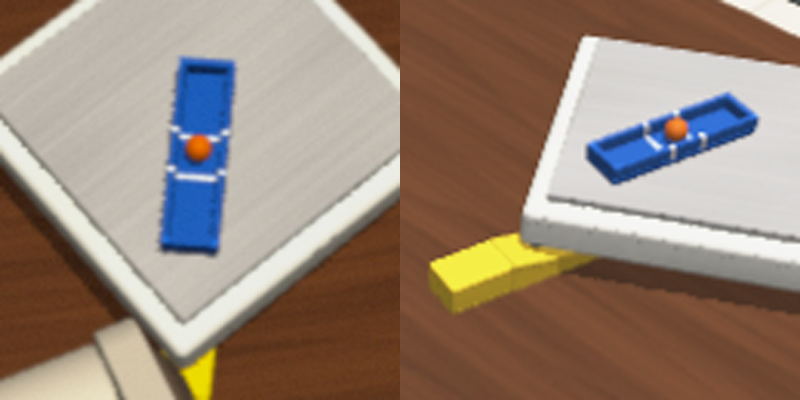

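```bash
python3 -m jog '{"offset":[[0,0,0],[1,0,-1],[2,0,-2],[2,0,-2],[2,0,-2],[2,0,-2],[2,0,-2],[2,0,-2],[2,0,-2],[2,0,-2]],"spin":[0,0,0,0,0,0,0,0,0,0],"claw":[-1,-1,-1,-1,-1,-1,-1,-1,-1,-1]}'; for i in 1 2 3 4; do python3 lvl.py | tail -1; done
```

```text
clock: 37.8
tcp_pos: [0.4275, 0.0777, 0.1987]
ee_rot: [0.126, 0.992, -0.0, -0.0]
ft_force: [0.0, 0.8, -0.4]
gripper_width: 0.004
finger_force: 0.0
BALL 3.3 by tilt 1.5
BALL 3.2 by tilt 1.8
BALL 3.3 by tilt 1.5
BALL 3.2 by tilt 1.9
```

The ball has settled at +1.9 to +2.8 mm (after correcting against the known 0.05 rad start), inside the ±4 mm limit. The tilt is about 0.002 rad. The wedge's centre line passes within about 8 mm of the heel and the arm is clear, so I'm handing in.

```bash
python3 -c "
from rig import close_job
print(close_job())"
```

```text
the job is handed in; nothing more can be done
None
```

I handed the job in without getting a verdict back: the yellow wedge holds the scale's low corner up, released, with the ball measured at about +2 to +3 mm (limit ±4 mm) and tilt about 0.002 rad; one early push stalled at about 19 N at the wrist (wedge-to-scale force, limit 20 N, isn't measured), so I backed off.

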